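# Put the drip tray away in the roll-top bin

### The arm

A 6-joint arm with a two-finger parallel gripper is mounted at the origin on the work surface. World frame = base frame: x ahead of the robot, y to its left, z up, the work surface at z = 0. Lengths are in m, angles in rad, forces in N, time in s.
With the tool pointing down it reaches from about 0.35 to 0.775 m from the base axis. Payload 5.5 kg.
Tool frame: the origin (TCP) lies at the very end of the fingers, on their centre line; the grasp point (between the pads) lies 19 mm behind it (tcp_to_grasp is the distance from the TCP to the grasp point, in m); z points along the fingers, y is the direction in which the jaws open and shut (so a half turn about z gives the same grasp; the last joint's range is limited). The gripper opens to 85 mm and grips with 20 to 120 N. Pads are 22 mm wide; open, the fingers measure 114 mm over their backs; the gripper's body (76 mm by 85 mm) begins 54 mm behind the grasp point. The pads swing forward as they close: fully open they stand 13 mm farther back than shut.
Start: joints at [1.119, 0.313, 0.046, 1.304, 0, 1.431], TCP at [0.176, 0.547, 0.231] pointing down, gripper open.
Joint ranges: [-2.76, 2.76], [-0.86, 1.69], [-1.03, 1.26], [-2.2, 2.34], [-1.47, 1.5], [-3.14, 3.14]. Speed limits (rad/s): [2.57, 2.57, 3.14, 3.14, 3.14, 3.14].

### API

Orientations are given as a rotation vector (axis times angle).
In Python, from cell import * gives the robot as it stands.
- The arm moves only by the tool send_rows, never from a script. Its argument "motion" is a list that holds one entry, the list of rows, each a list of 6 numbers: the shift along the tool's x, y, z in m, then the turn, a rotation vector about the tool's x, y, z in degrees. A call has exactly 8 rows; each row is the pose to reach, as a shift and turn from the pose measured when the call began, along the tool's axes at that moment; what a row does not reach only later rows make up. A row lasts 1/10 s, in which the tool goes at most 50 mm and 8.59 degrees, less where a joint would pass 70% of its speed; a pose out of reach is approached as far as the arm can. A call with a gripper value outside its range is refused whole. "gripper" is the opening, from 0 (shut) to 1 (fully open), set as the call begins (left out, the last holds). The fingers move at their own pace and stop on an object; "newtons" is the grip in N (left out, the last holds). Time passes only in rows, so rows that repeat a pose let the fingers close, or fill a call up. It gives the time, the measured TCP pose, the force and the opening at its end, in the units of the state.
- sense(): the state, without advancing time (a new reading comes with each control period).
- snapshot(name): name is "scene" or "top" or "wrist"; returns the picture (480x640x3 uint8, blue, green, red); there is no depth.
- camera_info(name): a dict with "fx", "fy", "cx", "cy" (pixels), "rvec" (rotation vector, rad) and "tvec" (3), from world to camera coordinates, as OpenCV has them; the wrist camera has in their place "tool_from_camera" (4x4, takes a point from camera to tool coordinates, whose origin is the TCP and whose axes are the flange's). Camera axes: x right, y down, z forward; pixel columns grow to the right and rows downward; lengths in m; the calibration is good to about 2 mm. A picture is of the moment at which its call begins: read the wrist's pose just before it. camera_info takes no time and is no camera call.
- sign_off(): hands the job in, once; it reports no verdict.
Trained networks look in the newest picture that a camera, given by its name, has taken for a name from the list of things; names that differ only in an ending like _2 or _b are one class to them, and where a whole thing is asked for, a point or a joint stands for the part that bears it (a point fixed in the world has none). Each returns a list of dicts, best first, with "p" (0 to 1); they miss things now and then, are a little off and sometimes report something else, mostly with a low value. They report only what shows in the picture. A call takes as long as a camera call. They do not tell look-alikes from the thing itself.
- cut_out(camera, query): "mask" (480x640 bool, what is visible of it) and "rect" ([centre column, centre row, width, height] in pixels, round what is visible of it).
The state is a dict: "time_s": time; "q": joint angles; "qd": joint speeds; "effort": joint torques, N m; "tool_pos": TCP position; "tool_rot": TCP orientation; "ft_force": force on the tool from outside, world axes, zero at the start; "wrist_torque": the same for the moment, N m; "gripper_width": opening from 0.0 (shut) to 1.0 (fully open).
Only numpy, scipy, OpenCV 4.12 (cv2) and the standard library are available. Lean on these libraries where they do the work, as an engineer would, in place of code of your own. Each camera call takes 0.05 s, during which the arm holds its last target.

### The job

Roll the wooden bin's tambour cover all the way up, slide the aluminium drip tray (pull tab last, left at the bin's front) between the guide walls inside until it is fully home against the rear stop, then roll the cover all the way down again to its stop and let go. Leave the jars, the pestle and the spice box undisturbed.

Things in the scene. Friction and masses are not known exactly. Their poses are not given: they have to be found in the camera images.
- bin: Light-wood roll-top bin fixed on the marble, a half drum 206 mm wide (y), 336 deep (x), 198 high. Origin: middle of its underside; x points from its open front to its rear, z up. Half-round side panels, 12 mm thick, inside faces 180 mm apart; a fixed hood closes the top behind x = -5 mm; with the cover up, all in front of x = -15 mm is open above. No floor: the tray slides on the marble.
- cover (a joint): Angle (rad) of the tambour cover, a quarter-round sheet of wooden slats (outer radius 168 mm) rolling about a level axis along the bin's y, at bin x = 0, z = 30 mm. 0 = fully down (lower edge 10 mm above the marble at the front), 1.6 = fully up (lower edge at the bin's top, slats over the rear hood). Stays where left; takes about 2 to 9 N at the knob.
- cover_knob (a point): Centre of the cover's steel knob: a barrel 44 mm long along the bin's y, 26 mm in diameter, flat ends, on a 12 mm stem at mid width, 44 mm off the slats. At joint angle q it is at bin x = -212 cos(0.698 + q) mm, y = 0, z = 30 + 212 sin(0.698 + q) mm. Pinched from above by its flat ends it can pivot between the fingers.
- bin_home (a point): Point on the marble where the tray's origin lies when the tray is home (bin x = -20 mm, y = 0; axes as the bin's, tray axes parallel to them). The rear stop's front face is 90 mm further in (bin x = +70). Two guide walls, 25 mm high, leave a channel 128 mm wide centred on y = 0 from bin x = -125 mm to the stop; they flare to about 150 mm at the mouth, bin x = -155 mm.
- tray: Loose aluminium drip tray, 180 mm long (x), 120 mm wide (y), walls 18 mm high and 4 mm thick, about 0.25 kg, open at the top. Origin: centre of its underside. The pull tab is at its -x end; the +x end goes first into the bin.
- tray_tab (a point): Middle of the top edge of the tray's pull tab: an upright plate 50 mm wide (tray y), 10 mm thick (tray x), rising from the tray's floor to 55 mm above the marble, 85 mm from the tray's origin towards its -x.
- jar0: Bystander: glass jar, 56 mm across, 100 mm tall, one of five on the white turntable (220 mm across, 24 mm high) beside the rear of the bin. Origin: centre of its underside.
- jar1: Bystander: glass jar, 56 mm across, 100 mm tall, one of five on the white turntable (220 mm across, 24 mm high) beside the rear of the bin. Origin: centre of its underside.
- jar2: Bystander: glass jar, 56 mm across, 100 mm tall, one of five on the white turntable (220 mm across, 24 mm high) beside the rear of the bin. Origin: centre of its underside.
- jar3: Bystander: glass jar, 56 mm across, 100 mm tall, one of five on the white turntable (220 mm across, 24 mm high) beside the rear of the bin. Origin: centre of its underside.
- jar4: Bystander: glass jar, 56 mm across, 100 mm tall, one of five on the white turntable (220 mm across, 24 mm high) beside the rear of the bin. Origin: centre of its underside.
- pestle: Bystander: wooden pestle lying on the marble beyond the tray, 160 mm long, up to 42 mm thick. Origin: under the middle of its length.
- spice_box: Bystander: closed wooden spice box with a brass sliding catch, 94 x 144 x 70 mm high. Origin: centre of its underside.
Not all that is in view belongs to the job. Leave any turquoise look-alike of the tray alone.

How it is judged:
By the outcome, as a careful person would: the job done as asked, in the order asked, and still so for the second after the job is handed in, with the robot touching nothing.
It also fails if it takes over 72 s, if anything falls off the work surface, if the arm or the gripper's body presses on something with over 40 N, if the wrist force passes 120 N, or if a joint passes its speed limit or range.

## Working session

There is one attempt and no reset: what is moved stays moved. The work goes in short steps, Python scripts to look and compute and a tool call to move; the robot and the scene stay as the last step left them, time stands still between calls to the robot, and variables do not carry over. Pictures are saved under pics/ and viewed, and the job is handed in when it is done.

Besides the shell and the picture viewer there is one more tool, called after ">>>" by a JSON object that holds its "name" and its "arguments", one argument or row to a line. send_rows: Moves the arm, as the interface text tells. Its arguments: {"type":"object","properties":{"motion":{"type":"array"},"gripper":{"type":"number"},"newtons":{"type":"number"}},"required":["motion"]}

```bash
ls; mkdir -p pics; python3 - <<'E'
from cell import *
import cv2
s=sense(); print({k:s[k] for k in ('time_s','tool_pos','tool_rot','gripper_width')})
for n in ("scene","top"):
    im=snapshot(n); cv2.imwrite(f"pics/{n}0.png",im); print(n,camera_info(n))
im=snapshot("wrist"); cv2.imwrite("pics/wrist0.png",im); print(camera_info("wrist"))
E
```

```text
pics
{'time_s': 0.0, 'tool_pos': array([0.176163  , 0.54679062, 0.23038524]), 'tool_rot': array([-4.87627438e-01, -3.10298107e+00,  2.82466349e-03]), 'gripper_width': 1.0015237969592727}
scene {'fx': 437.17043169663845, 'fy': 437.17043169663845, 'cx': 321.1000789413699, 'cy': 246.78133839480324, 'rvec': array([ 1.4853958 ,  1.9602624 , -0.90719209]), 'tvec': array([ 0.17634858, -0.23529476,  1.52876024])}
top {'fx': 480.6725201175426, 'fy': 480.6725201175426, 'cx': 318.82678544269214, 'cy': 243.33896427500648, 'rvec': array([ 2.13314304, -2.18634636,  0.13731084]), 'tvec': array([-0.03685051,  0.54187461,  1.18288794])}
{'fx': 362.5843215072466, 'fy': 362.5843215072466, 'cx': 317.6562095408515, 'cy': 240.630084549743, 'tool_from_camera': array([[-7.88995130e-04, -9.64642944e-01, -2.63559040e-01,
         6.62461255e-02],
       [ 9.99999603e-01, -6.51967535e-04, -6.07374099e-04,
         4.10845650e-05],
       [ 4.14067202e-04, -2.63559414e-01,  9.64643076e-01,
        -1.42335242e-01],
       [ 0.00000000e+00,  0.00000000e+00,  0.00000000e+00,
         1.00000000e+00]])}
```

View pics/scene0.png

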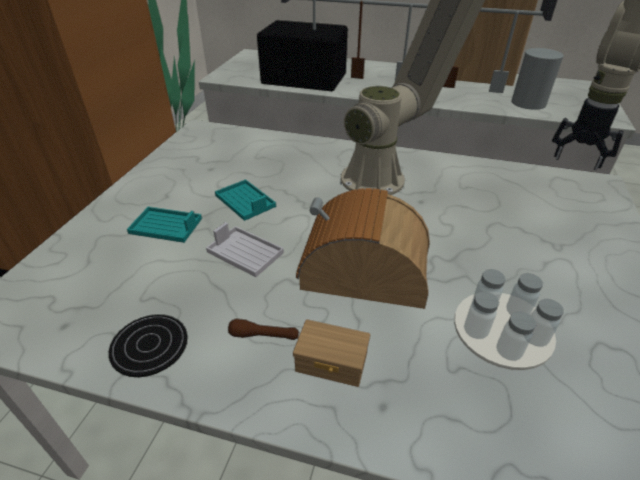

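View pics/top0.png

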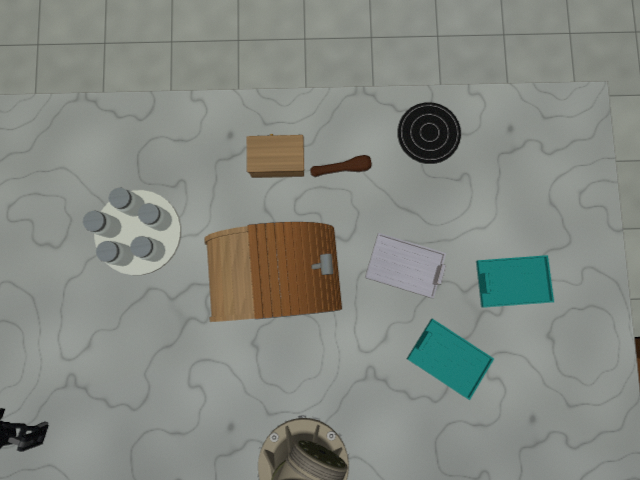

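View pics/wrist0.png

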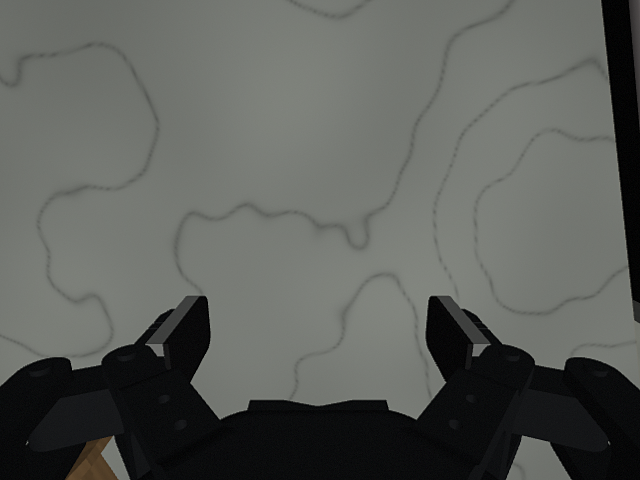

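```bash
python3 - <<'E'
from cell import *
import cv2,numpy as np,pickle
out={}
for n in ("top","scene"):
    im=snapshot(n); vis=im.copy()
    for q,c in (("bin",(0,0,255)),("cover",(255,0,0)),("tray",(0,255,0)),("cover_knob",(0,255,255)),("tray_tab",(255,0,255))):
        r=cut_out(n,q)
        for d in r: print(n,q,round(d['p'],2),np.round(d['rect'],1),d['mask'].sum())
        out[n,q]=[(d['p'],d['mask']) for d in r]
        if r:
            cs,_=cv2.findContours(r[0]['mask'].astype('uint8'),cv2.RETR_EXTERNAL,cv2.CHAIN_APPROX_NONE)
            cv2.drawContours(vis,cs,-1,c,1)
    cv2.imwrite(f"pics/{n}_m.png",vis)
pickle.dump(out,open("masks.pkl","wb"))
print(sense()['time_s'])
E
```

```text
top bin 0.75 [274.4 272.3 141.2  97.8] 11849
top cover 0.89 [295.2 273.7  98.2  98.2] 8231
top tray 0.77 [405.1 265.8  84.9  68.4] 3468
top tray 0.71 [451.1 357.4  86.8  82. ] 3664
top tray 0.59 [515.1 281.8  78.6  51.9] 3436
top cover_knob 0.7 [291.9 269.6  89.7  95.9] 8069
top tray_tab 0.86 [451.1 357.6  88.8  83.9] 3664
top tray_tab 0.8 [405.4 265.   80.   64.2] 3469
top tray_tab 0.79 [515.3 279.6  77.9  50.9] 3453
scene bin 0.57 [364.4 246.2 130.  117.7] 12418
scene cover 0.85 [343.6 234.1  93.3  93.3] 3870
scene tray 0.86 [247.2 200.9  61.9  38. ] 1473
scene tray 0.61 [165.1 225.1  75.3  36.9] 1894
scene tray 0.27 [341.9 234.8  93.5  94.3] 3754
scene cover_knob 0.73 [341.1 233.9  91.7  91.2] 3672
scene cover_knob 0.43 [243.6 249.   74.   54.2] 2394
scene tray_tab 0.94 [163.4 223.8  75.4  37.1] 1899
scene tray_tab 0.93 [244.8 200.4  66.3  39.1] 1442
scene tray_tab 0.6 [246.  248.6  79.6  53.2] 2378
0.75
```

```bash
cat > h.py <<'E'
import numpy as np,cv2
from scipy.spatial.transform import Rotation as R
def pose(x,y,yaw):
    T=np.eye(4);T[:3,:3]=R.from_euler('z',yaw).as_matrix();T[:2,3]=x,y;return T
def tr(T,p): return np.asarray(p)@T[:3,:3].T+T[:3,3]
def proj(ci,P):
    K=np.array([[ci['fx'],0,ci['cx']],[0,ci['fy'],ci['cy']],[0,0,1]])
    return cv2.projectPoints(np.asarray(P,float),ci['rvec'],ci['tvec'],K,None)[0][:,0]
def binpts():
    a=np.linspace(0,np.pi,40)
    pr=[(-.168,0),(.168,0)]+[(.168*np.cos(t),.03+.168*np.sin(t)) for t in a]
    return np.array([(x,s*.103,z) for x,z in pr for s in(-1,1)])
def knobc(q): return np.array([-.212*np.cos(.698+q),0,.03+.212*np.sin(.698+q)])
def knobpts(q):
    c=knobc(q);a=np.linspace(0,2*np.pi,16)
    return np.array([c+(.013*np.cos(t),s*.022,.013*np.sin(t)) for t in a for s in(-1,1)])
def traypts():
    return np.array([(sx*.09,sy*.06,z) for sx in(-1,1) for sy in(-1,1) for z in(0,.018)])
def tabpts():
    return np.array([(-.085+sx*.005,sy*.025,z) for sx in(-1,1) for sy in(-1,1) for z in(.0,.055)])
S=4
def hullmask(ci,sets):
    m=np.zeros((480*S,640*S),np.uint8)
    for P in sets:
        u=proj(ci,P); h=cv2.convexHull(((u+.5)*S*16-8).astype(np.float32)).round().astype(np.int32)
        cv2.fillConvexPoly(m,h,1,shift=4)
    return cv2.resize(m.astype(np.float32),(640,480),interpolation=cv2.INTER_AREA)
def iou(a,b): return np.minimum(a,b).sum()/np.maximum(a,b).sum()
E
cat > fit.py <<'E'
from h import *; from cell import *; import pickle
from scipy.optimize import minimize
m=pickle.load(open("masks.pkl","rb"))
ci={n:camera_info(n) for n in("top","scene")}
def ray(ci,uv,z):
    Rm=cv2.Rodrigues(ci['rvec'])[0];C=-Rm.T@ci['tvec'];d=Rm.T@np.array([(uv[0]-ci['cx'])/ci['fx'],(uv[1]-ci['cy'])/ci['fy'],1])
    return C+d*(z-C[2])/d[2]
b=ray(ci['top'],(275,272),.1);t=ray(ci['top'],(405,266),.01);f=ray(ci['top'],(330,265),.1)
print(b,t)
def fit(masks,sets,x0):
    ms={n:v.astype(np.float32) for n,v in masks.items()}
    def c(p): return -sum(iou(hullmask(ci[n],[tr(pose(p[0]*.1,p[1]*.1,p[2]),s) for s in sets]),ms[n]) for n in ms)
    best=None
    for dy in(-.1,0,.1):
        s=np.array([[0,0,0],[.2,0,0],[0,.2,0],[0,0,.2]])+np.array([x0[0]*10,x0[1]*10,x0[2]+dy])
        r=minimize(c,x0,method='Nelder-Mead',options=dict(initial_simplex=s,xatol=1e-4,fatol=1e-5))
        if best is None or r.fun<best.fun: best=r
    p=best.x*[.1,.1,1];return p,[round(float(iou(hullmask(ci[n],[tr(pose(*p),s) for s in sets]),ms[n])),3) for n in ms]
yaw=np.arctan2(*(b-f)[1::-1]);print(yaw)
for ns in (("top",),("scene",),("top","scene")):
    print("bin",ns,fit({n:m[n,'bin'][0][1] for n in ns},[binpts()],(b[0],b[1],yaw)))
    print("bin+knob",ns,fit({n:m[n,'bin'][0][1] for n in ns},[binpts(),knobpts(0)],(b[0],b[1],yaw)))
tm={'top':m['top','tray'][0][1],'scene':m['scene','tray_tab'][2][1]}
for ns in (("top",),("scene",),("top","scene")):
    for y in (1.25,1.57,1.8): print("tray",ns,fit({n:tm[n] for n in ns},[traypts(),tabpts()],(t[0],t[1],y)))
E
python3 fit.py
```

```text
[0.46662596 0.05584663 0.1       ] [ 0.47971512 -0.26989187  0.01      ]
1.6729950051587625
bin ('top',) (array([0.46586717, 0.06278704, 1.63374911]), [0.942])
bin+knob ('top',) (array([0.46571063, 0.06431661, 1.62963271]), [0.932])
bin ('scene',) (array([0.46377532, 0.06169213, 1.64390594]), [0.935])
bin+knob ('scene',) (array([0.46378288, 0.06179175, 1.6449228 ]), [0.922])
bin ('top', 'scene') (array([0.46519787, 0.06182348, 1.64181776]), [0.941, 0.934])
bin+knob ('top', 'scene') (array([0.46528274, 0.06193739, 1.64155434]), [0.931, 0.921])
tray ('top',) (array([ 0.48190518, -0.26883131,  1.24546718]), [0.981])
tray ('top',) (array([ 0.48202641, -0.26886033,  1.24670115]), [0.981])
tray ('top',) (array([ 0.48200636, -0.26882345,  1.24674604]), [0.981])
tray ('scene',) (array([ 0.48089893, -0.26990521,  1.2454823 ]), [0.974])
tray ('scene',) (array([ 0.48072834, -0.2700474 ,  1.25038624]), [0.974])
tray ('scene',) (array([ 0.48096129, -0.27026528,  1.24224801]), [0.974])
tray ('top', 'scene') (array([ 0.48159333, -0.26939817,  1.24599707]), [0.979, 0.972])
tray ('top', 'scene') (array([ 0.48159027, -0.2693984 ,  1.24600919]), [0.979, 0.972])
tray ('top', 'scene') (array([ 0.4817931 , -0.26936359,  1.24678414]), [0.98, 0.971])
```

View pics/top_m.png

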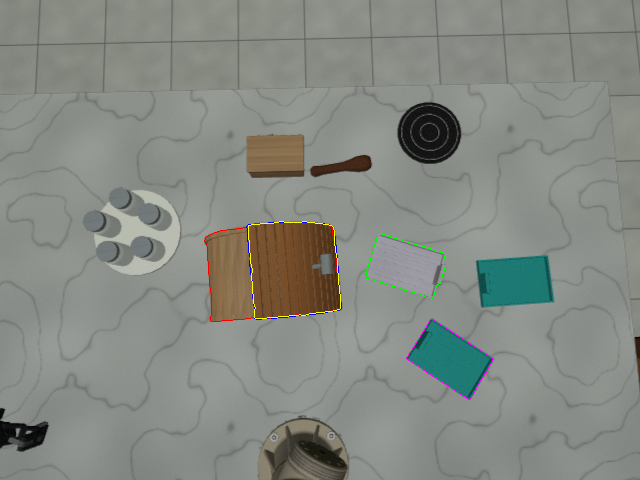

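```bash
cat > ov.py <<'E'
from h import *; import sys
from cell import camera_info
def overlay(im,ci,b,t,q=0):
    B=pose(*b)
    def pl(P,c,cl=False): cv2.polylines(im,[proj(ci,P).round().astype(int)],cl,c,1)
    a=np.linspace(0,np.pi,40)
    for s in(-.103,.103):
        pl(tr(B,[(-.168,s,0)]+[(-.168*np.cos(v),s,.03+.168*np.sin(v)) for v in a]+[(.168,s,0)]),(255,255,0),True)
    K=knobpts(q); pl(tr(B,K[::2]),(0,0,255),True);pl(tr(B,K[1::2]),(0,255,0),True)
    if t is not None:
        T=pose(*t)
        for z in(0,.018): pl(tr(T,[(.09,.06,z),(.09,-.06,z),(-.09,-.06,z),(-.09,.06,z)]),(0,0,255),True)
        pl(tr(T,[(-.085,.025,.055),(-.085,-.025,.055),(-.085,-.025,0),(-.085,.025,0)]),(0,255,0),True)
E
python3 - <<'E'
from ov import *
b=(.465,.062,1.642);t=(.4816,-.2694,1.246)
o=[]
for n,(x,y) in (("top",(190,200)),("scene",(180,150))):
    im=cv2.imread(f"pics/{n}0.png");overlay(im,camera_info(n),b,t)
    o.append(cv2.resize(im[y:y+170,x:x+270],None,fx=2.9,fy=1.75*0+2.9)[:, :783])
o=np.vstack(o);o=cv2.resize(o,None,fx=.6,fy=.6);cv2.imwrite("pics/ov0.png",o);print(o.shape)
E
```

```text
(592, 470, 3)
```

View pics/ov0.png

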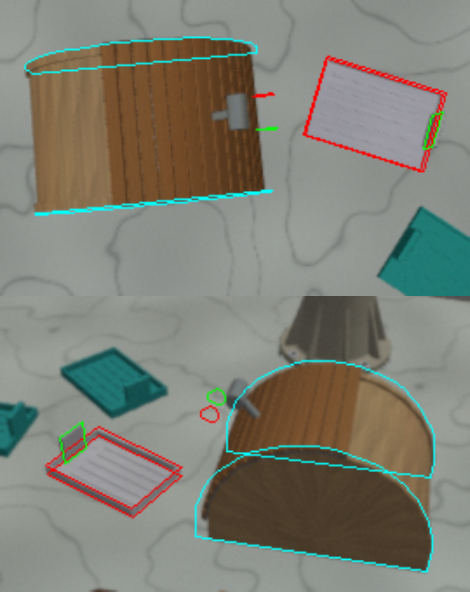

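```bash
python3 - <<'E'
from h import *
o=[]
for n,(x,y) in (("top",(190,205)),("scene",(280,170))):
    im=cv2.imread(f"pics/{n}0.png")
    cv2.imwrite(f"pics/z_{n}.png",cv2.resize(im[y:y+145,x:x+160],None,fx=4,fy=4,interpolation=cv2.INTER_CUBIC))
E
```

```text
(no output)
```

View pics/z_scene.png

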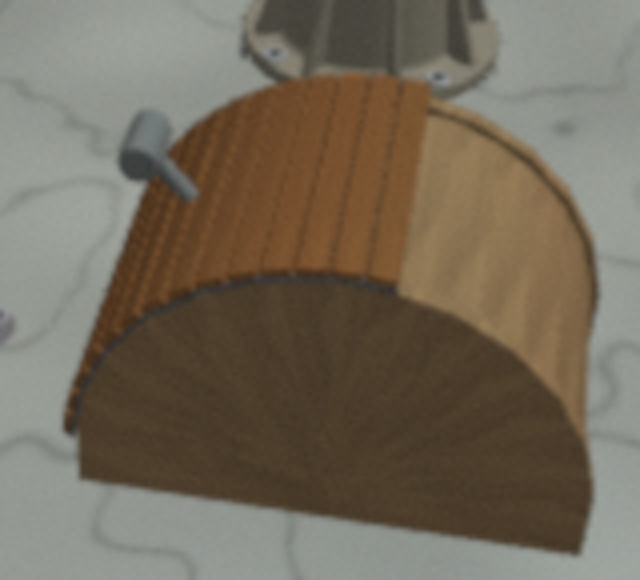

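View pics/z_top.png

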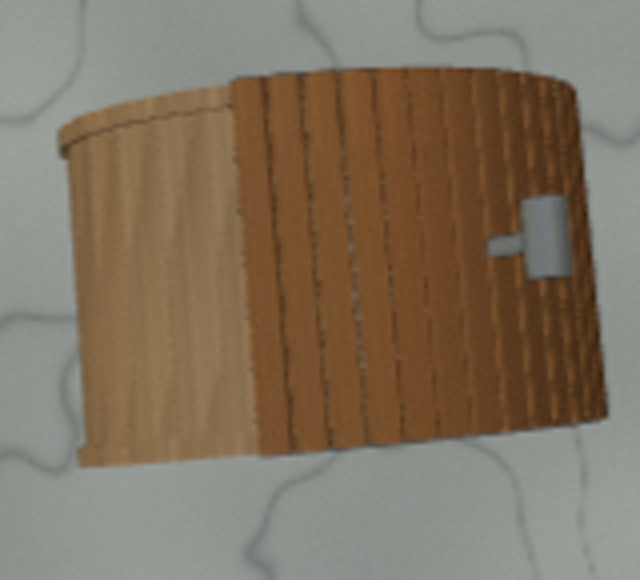

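```bash
cat > fit2.py <<'E'
from h import *; from cell import camera_info
from scipy.optimize import least_squares
ci={n:camera_info(n) for n in("top","scene")}
def model(p):
    x,y,yaw,q,Rf,Rr=p;B=pose(x,y,yaw);k=knobc(q);e=np.array([0,.022,0])
    le=lambda s:(-.168*np.cos(q-.119),s*.103,.03+.168*np.sin(q-.119))
    return B,[("scene",(-Rf,-.103,0),(300,289.5)),("scene",(Rr,-.103,0),(424.5,308.3)),("scene",le(-1),(297.8,277.5)),
     ("scene",k,(316.7,206.7)),("top",k,(326.8,264.4)),("top",k+e*1,(327.2,274)),("top",k-e*1,(326.2,254.8)),("top",le(1),(341.7,308.8))]
def res(p):
    B,L=model(p);return np.concatenate([proj(ci[n],tr(B,[P]))[0]-u for n,P,u in L])
r=least_squares(res,[.465,.062,1.64,.2,.16,.16],x_scale=[.01,.01,.1,.1,.01,.01]);print(r.x.round(4));print(r.fun.reshape(-1,2).round(1))
k=tr(pose(*r.x[:3]),[knobc(r.x[3])]);print(k)
E
python3 fit2.py
```

```text
[0.4637 0.0733 1.648  0.1616 0.1598 0.1539]
[[-0.   0.1]
 [ 0.1 -0.5]
 [-1.3  1.2]
 [-0.5 -0.3]
 [-0.4  0.1]
 [ 0.2  0.5]
 [-0.9 -0.3]
 [-0.3  0.6]]
[[ 0.47437839 -0.06463253  0.19060365]]
```

```bash
cat > fit3.py <<'E'
from h import *; from cell import camera_info; import pickle
from scipy.optimize import minimize
m=pickle.load(open("masks.pkl","rb"));ci={n:camera_info(n) for n in("top","scene")}
def sets(q,Rp):
    a=np.linspace(0,np.pi,40);pr=[(-Rp,0),(Rp,0)]+[(Rp*np.cos(t),.03+Rp*np.sin(t)) for t in a]
    c=np.linspace(q-.119,q-.119+1.7,30)
    return [np.array([(x,s*.103,z) for x,z in pr for s in(-1,1)]),np.array([(-.168*np.cos(t),s*.103,.03+.168*np.sin(t)) for t in c for s in(-1,1)])]
for ns in(("top",),("scene",),("top","scene")):
  def c(p): return -sum(iou(hullmask(ci[n],[tr(pose(p[0]*.1,p[1]*.1,p[2]),s) for s in sets(p[3],p[4]*.1)]),m[n,'bin'][0][1].astype(np.float32)) for n in ns)
  s=np.array([[0]*5,[.1,0,0,0,0],[0,.1,0,0,0],[0,0,.1,0,0],[0,0,0,.1,0],[0,0,0,0,.05]])+[4.637,.733,1.648,.16,1.57]
  r=minimize(c,s[0],method='Nelder-Mead',options=dict(initial_simplex=s,xatol=1e-4,fatol=1e-5,maxiter=500));print(ns,(r.x*[.1,.1,1,1,.1]).round(4),r.fun)
E
python3 fit3.py
cat > mv.py <<'E'
from h import *; from cell import sense
def to(p,R_): # target tcp pos, rotation matrix -> shift,turn in tool axes
    s=sense();R0=R.from_rotvec(s['tool_rot']).as_matrix()
    print("t",round(s['time_s'],2),"pos",s['tool_pos'].round(4),"q",np.round(s['q'],2),"w",round(s['gripper_width'],3),"F",np.round(s['ft_force'],1))
    print("shift mm",(R0.T@(np.asarray(p)-s['tool_pos'])*1000).round(1),"turn deg",np.degrees(R.from_matrix(R0.T@R_).as_rotvec()).round(2))
def down(yaw): # tool z down, tool y at world angle yaw
    y=np.array([np.cos(yaw),np.sin(yaw),0]);z=np.array([0,0,-1.]);return np.stack([np.cross(y,z),y,z],1)
E
python3 -c "
from mv import *
to((.474,-.065,.30),down(1.645-np.pi/2))"
```

```text
('top',) [0.4655 0.0731 1.6364 0.1911 0.1527] -0.9822846055030823
('scene',) [0.463  0.0714 1.643  0.1619 0.1565] -0.9670478105545044
('top', 'scene') [0.4651 0.0721 1.6412 0.164  0.155 ] -1.9419853687286377
t 0.75 pos [0.1764 0.5473 0.2314] q [1.12 0.31 0.05 1.3  0.   1.43] w 0.995 F [ 0.3 -0.1  0.2]
shift mm [-471.1 -491.5  -68.7] turn deg [ 1.000e-02 -1.000e-02  6.788e+01]
```

>>> {"name": "send_rows", "arguments": {
  "motion": [
    [[0,0,-0.04,0,0,4],[-0.01,-0.02,-0.07,0,0,9],[-0.04,-0.05,-0.07,0,0,15],[-0.075,-0.08,-0.07,0,0,22],[-0.11,-0.115,-0.07,0,0,29],[-0.145,-0.15,-0.07,0,0,36],[-0.18,-0.185,-0.07,0,0,43],[-0.215,-0.22,-0.07,0,0,50]]
  ],
  "gripper": 1,
  "newtons": 60
}}

```text
time_s: 1.55
tool_pos: [0.314, 0.2703, 0.3016]
tool_rot: [1.759, 2.602, 0.002]
ft_force: [1.2, -0.6, -0.3]
gripper_width: 0.998
```

```bash
python3 -c "
from mv import *
to((.474,-.065,.30),down(1.642-np.pi/2))"
```

```text
t 1.55 pos [0.314  0.2703 0.3016] q [ 0.52 -0.01 -0.17  1.41  0.    1.71] w 0.998 F [ 1.2 -0.6 -0.3]
shift mm [-370.7   23.5    1.5] turn deg [ 0.06 -0.02 17.81]
```

>>> {"name": "send_rows", "arguments": {
  "motion": [
    [[-0.045,0.003,0,0,0,2],[-0.095,0.006,0,0,0,5],[-0.145,0.009,0,0,0,8],[-0.195,0.012,0,0,0,11],[-0.245,0.015,0,0,0,14],[-0.295,0.018,0,0,0,16],[-0.34,0.022,0,0,0,17.8],[-0.37,0.0235,0,0,0,17.8]]
  ],
  "gripper": 1
}}

```text
time_s: 2.35
tool_pos: [0.4748, -0.0673, 0.3014]
tool_rot: [2.144, 2.295, 0.002]
ft_force: [0.5, 0.3, 0.7]
gripper_width: 1.002
```

```bash
cat >> mv.py <<'E'
def wristci(pose=None):
    from cell import camera_info
    s=sense();c=camera_info("wrist");W=np.eye(4);W[:3,:3]=R.from_rotvec(s['tool_rot']).as_matrix();W[:3,3]=s['tool_pos']
    C=np.linalg.inv(W@c['tool_from_camera']);c=dict(c);c['rvec']=cv2.Rodrigues(C[:3,:3])[0][:,0];c['tvec']=C[:3,3];return c
def pix2world(ci,uv,z):
    Rm=cv2.Rodrigues(ci['rvec'])[0];C=-Rm.T@ci['tvec'];d=Rm.T@np.array([(uv[0]-ci['cx'])/ci['fx'],(uv[1]-ci['cy'])/ci['fy'],1])
    return C+d*(z-C[2])/d[2]
E
python3 - <<'E'
from mv import *; from ov import overlay; from cell import *
to((.474,-.065,.171),down(1.642-np.pi/2))
ci=wristci();im=snapshot("wrist");cv2.imwrite("pics/w1raw.png",im);overlay(im,ci,(.4645,.0725,1.642),None,.163);cv2.imwrite("pics/w1.png",im)
E
```

```text
t 2.35 pos [ 0.4748 -0.0673  0.3014] q [-0.31  0.11 -0.04  1.42  0.    1.19] w 1.002 F [0.5 0.3 0.7]
shift mm [  2.4  -0.9 130.4] turn deg [ 0.1   0.01 -0.18]
```

View pics/w1.png

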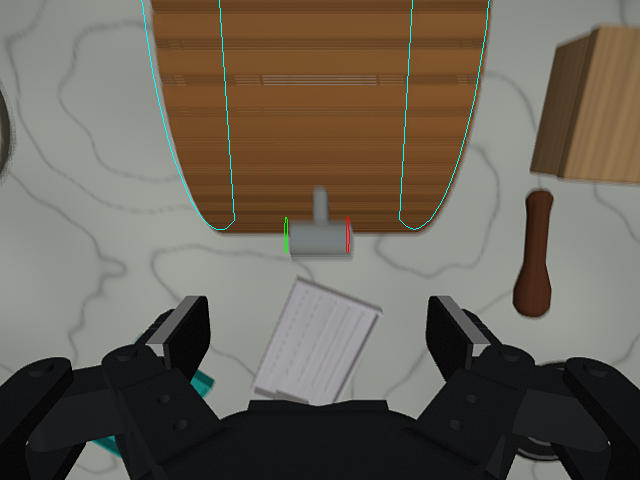

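>>> {"name": "send_rows", "arguments": {
  "motion": [
    [[0.001,0,0.03,0,0,0],[0.002,0.001,0.06,0,0,0],[0.002,0.001,0.09,0,0,0],[0.002,0.001,0.115,0,0,0],[0.002,0.001,0.13,0,0,0],[0.002,0.001,0.134,0,0,0],[0.002,0.001,0.134,0,0,0],[0.002,0.001,0.134,0,0,0]]
  ],
  "gripper": 1
}}

```text
time_s: 3.2
tool_pos: [0.4784, -0.0685, 0.1679]
tool_rot: [2.143, 2.291, 0.001]
ft_force: [-0.1, 0.0, 0.9]
gripper_width: 1.001
```

>>> {"name": "send_rows", "arguments": {
  "motion": [
    [[0,0,0,0,0,0],[0,0,0,0,0,0],[0,0,0,0,0,0],[0,0,0,0,0,0],[0,0,0,0,0,0],[0,0,0,0,0,0],[0,0,0,0,0,0],[0,0,0,0,0,0]]
  ],
  "gripper": 0,
  "newtons": 60
}}

```text
time_s: 4.0
tool_pos: [0.4765, -0.0697, 0.1686]
tool_rot: [2.144, 2.29, -0.006]
ft_force: [-7.4, -5.1, 6.6]
gripper_width: 0.507
```

```bash
python3 - <<'E'
from mv import *; from cell import *
to((.4758,-.0653,.167),down(1.642-np.pi/2))
im=snapshot("wrist");cv2.imwrite("pics/w2.png",im)
q0=.163
for q in np.linspace(q0,1.6,17)[1:]: print(round(q,2),((knobc(q)-knobc(q0))*1000).round(1))
E
```

```text
t 4.0 pos [ 0.4765 -0.0697  0.1686] q [-0.31  0.16 -0.31  1.1  -0.01  1.2 ] w 0.507 F [-7.4 -5.1  6.6]
shift mm [ 4.4 -0.4  1.5] turn deg [ 0.02  0.33 -0.29]
0.25 [15.   0.  11.7]
0.34 [31.   0.  22.1]
0.43 [47.8  0.  31. ]
0.52 [65.4  0.  38.3]
0.61 [83.5  0.  44. ]
0.7 [102.1   0.   48.1]
0.79 [121.    0.   50.5]
0.88 [140.    0.   51.2]
0.97 [159.    0.   50.2]
1.06 [177.8   0.   47.5]
1.15 [196.4   0.   43.1]
1.24 [214.4   0.   37. ]
1.33 [231.8   0.   29.4]
1.42 [248.5   0.   20.2]
1.51 [264.3   0.    9.6]
1.6 [279.1   0.   -2.4]
```

View pics/w2.png

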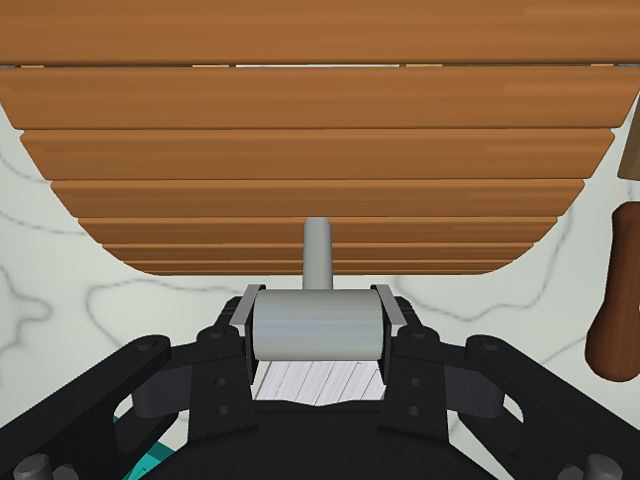

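>>> {"name": "send_rows", "arguments": {
  "motion": [
    [[0.01,0,-0.008,0,0,0],[0.025,0,-0.018,0,0,0],[0.04,0,-0.027,0,0,0],[0.056,0,-0.0345,0,0,0],[0.073,0,-0.041,0,0,0],[0.091,0,-0.046,0,0,0],[0.11,0,-0.0495,0,0,0],[0.125,0,-0.051,0,0,0]]
  ]
}}

```text
time_s: 4.85
tool_pos: [0.468, 0.0535, 0.2195]
tool_rot: [2.142, 2.286, -0.013]
ft_force: [-1.3, -8.6, -0.3]
gripper_width: 0.508
```

```bash
cat > arc.py <<'E'
from mv import *; import sys
b=tuple(map(float,sys.argv[1:4])); q1=float(sys.argv[4]); off=.0193 if len(sys.argv)<6 else float(sys.argv[5])
s=sense();p=tr(np.linalg.inv(pose(*b)),[s['tool_pos']])[0]; k=p+[0,0,.0222]
print("t",s['time_s'],"bin tcp",p.round(4),"F",np.round(s['ft_force'],1),"w",round(s['gripper_width'],3))
v=k-[0,0,.03];q=np.arctan2(v[2],-v[0])-.698;print("q est",q.round(3),"r",np.hypot(v[0],v[2]).round(4))
R0=R.from_rotvec(s['tool_rot']).as_matrix();B=pose(*b)[:3,:3]
for a in np.linspace(q,q1,9)[1:]: print(round(a,2),(R0.T@B@(knobc(a)-knobc(q))*1000).round(1))
E
python3 arc.py .466 .0725 1.642 1.6; python3 -c "
from cell import *;import cv2;cv2.imwrite('pics/w3.png',snapshot('wrist'));cv2.imwrite('pics/s3.png',snapshot('scene'))"
```

```text
t 4.85 bin tcp [-0.019  -0.0006  0.2195] F [-1.3 -8.6 -0.3] w 0.508
q est 0.783 r 0.2125
0.89 [21.6 -0.1 -1.1]
0.99 [43.2 -0.3  0. ]
1.09 [64.6 -0.4  3.3]
1.19 [85.5 -0.5  8.8]
1.29 [105.8  -0.6  16.4]
1.4 [125.2  -0.8  26. ]
1.5 [143.5  -0.9  37.5]
1.6 [160.6  -1.   50.8]
```

View pics/s3.png

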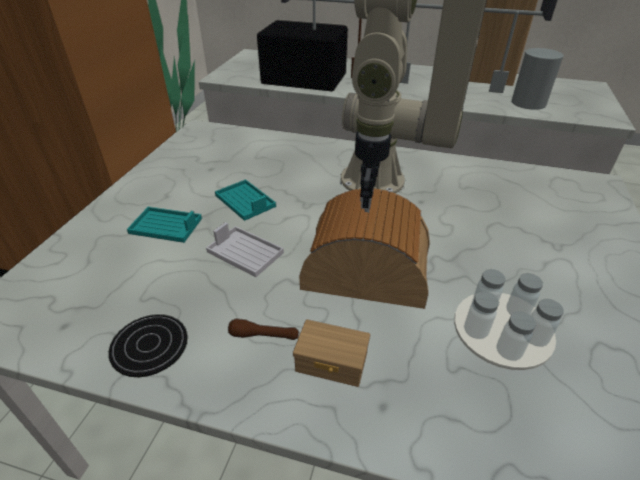

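>>> {"name": "send_rows", "arguments": {
  "motion": [
    [[0.02,0,-0.001,0,0,0],[0.04,0,0,0,0,0],[0.06,0,0.0025,0,0,0],[0.08,0,0.007,0,0,0],[0.098,0,0.013,0,0,0],[0.116,0,0.021,0,0,0],[0.133,0,0.0305,0,0,0],[0.149,0,0.0415,0,0,0]]
  ]
}}

```text
time_s: 5.75
tool_pos: [0.4577, 0.2023, 0.1765]
tool_rot: [2.141, 2.287, -0.013]
ft_force: [1.4, -8.6, -0.4]
gripper_width: 0.509
```

```bash
python3 arc.py .466 .0725 1.642 1.64
```

```text
t 5.75 bin tcp [ 0.13   -0.001   0.1765] F [ 1.4 -8.6 -0.4] w 0.509
q est 1.529 r 0.213
1.54 [ 2.3 -0.   1.8]
1.56 [ 4.6 -0.   3.6]
1.57 [ 6.9 -0.   5.4]
1.58 [ 9.2 -0.   7.3]
1.6 [11.4 -0.1  9.2]
1.61 [13.6 -0.1 11.1]
1.63 [15.8 -0.1 13.1]
1.64 [17.9 -0.1 15.1]
```

>>> {"name": "send_rows", "arguments": {
  "motion": [
    [[0.0025,0,0.002,0,0,0],[0.005,0,0.004,0,0,0],[0.007,0,0.0055,0,0,0],[0.009,0,0.0075,0,0,0],[0.0115,0,0.009,0,0,0],[0.0135,0,0.011,0,0,0],[0.0155,0,0.013,0,0,0],[0.016,0,0.0135,0,0,0]]
  ]
}}

```text
time_s: 6.55
tool_pos: [0.4567, 0.2176, 0.1633]
tool_rot: [2.141, 2.287, -0.013]
ft_force: [-3.5, -4.8, 9.6]
gripper_width: 0.504
```

```bash
python3 arc.py .466 .0725 1.642 1.64
```

```text
t 6.55 bin tcp [ 0.1453 -0.0011  0.1633] F [-3.5 -4.8  9.6] w 0.504
q est 1.624 r 0.2129
1.63 [ 0.3 -0.   0.3]
1.63 [ 0.6 -0.   0.6]
1.63 [ 0.9 -0.   0.8]
1.63 [ 1.2 -0.   1.1]
1.63 [ 1.5 -0.   1.4]
1.64 [ 1.8 -0.   1.7]
1.64 [ 2.1 -0.   2. ]
1.64 [ 2.4 -0.   2.2]
```

>>> {"name": "send_rows", "arguments": {
  "motion": [
    [[0.001,0,0.001,0,0,0],[0.002,0,0.002,0,0,0],[0.0035,0,0.0035,0,0,0],[0.005,0,0.005,0,0,0],[0.005,0,0.005,0,0,0],[0.005,0,0.005,0,0,0],[0.005,0,0.005,0,0,0],[0.005,0,0.005,0,0,0]]
  ]
}}

```text
time_s: 7.35
tool_pos: [0.4568, 0.2175, 0.1631]
tool_rot: [2.137, 2.278, -0.019]
ft_force: [-9.1, -23.4, 36.4]
gripper_width: 0.51
```

```bash
python3 arc.py .466 .0725 1.642 1.64|head -2;python3 -c "
from cell import *;import cv2;cv2.imwrite('pics/w4.png',snapshot('wrist'));cv2.imwrite('pics/s4.png',snapshot('scene')[150:350,180:480].repeat(2,0).repeat(2,1))"
```

```text
t 7.35 bin tcp [ 0.1453 -0.0012  0.1631] F [ -9.1 -23.4  36.4] w 0.51
q est 1.625 r 0.2126
```

View pics/s4.png

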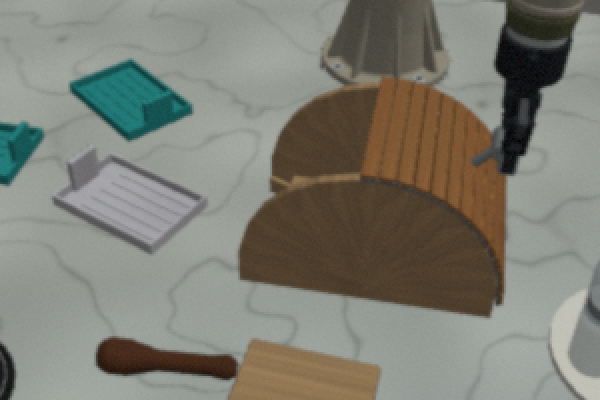

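>>> {"name": "send_rows", "arguments": {
  "motion": [
    [[0,0,0,0,0,0],[0,0,0,0,0,0],[0,0,0,0,0,0],[0,0,0,0,0,0],[0,0,0,0,0,0],[0,0,-0.02,0,0,0],[0,0,-0.06,0,0,0],[0,0,-0.11,0,0,0]]
  ],
  "gripper": 1
}}

```text
time_s: 8.25
tool_pos: [0.4548, 0.2198, 0.2719]
tool_rot: [2.138, 2.28, -0.026]
ft_force: [1.6, 0.7, -0.1]
gripper_width: 1.0
```

```bash
python3 - <<'E'
from mv import *
import cv2; from cell import *
T=pose(.4816,-.2694,1.246)
tab=tr(T,[(-.085,0,.055)])[0];print("tab",tab)
for a in (1.246,1.246-np.pi): to((tab[0],tab[1],.20),down(a))
im=snapshot("wrist");cv2.imwrite("pics/w5.png",im);im=snapshot("top");cv2.imwrite("pics/t5.png",im)
E
```

```text
tab [ 0.45447516 -0.34995584  0.055     ]
t 8.25 pos [0.4548 0.2198 0.2719] q [ 0.3   0.18 -0.03  1.37 -0.02  1.81] w 1.0 F [ 1.6  0.7 -0.1]
shift mm [-566.8  -36.8   84.8] turn deg [ -0.86   1.08 -67.71]
t 8.25 pos [0.4548 0.2198 0.2719] q [ 0.3   0.18 -0.03  1.37 -0.02  1.81] w 1.0 F [ 1.6  0.7 -0.1]
shift mm [-566.8  -36.8   84.8] turn deg [  1.2    0.96 112.28]
```

View pics/w5.png

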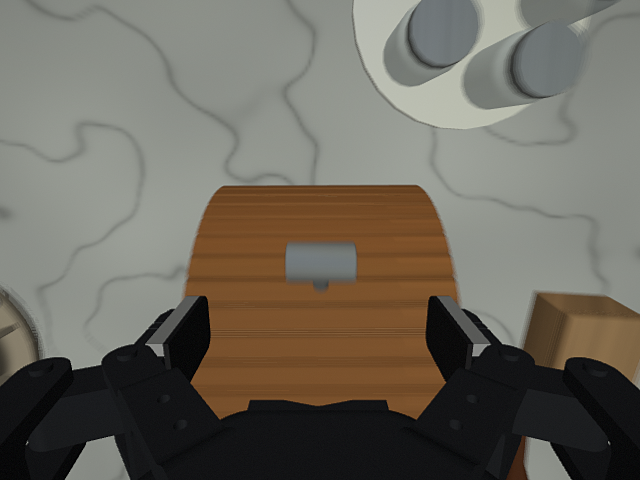

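View pics/t5.png

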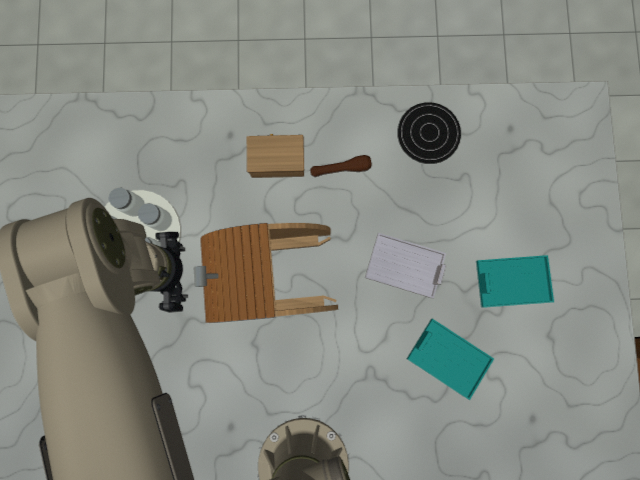

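>>> {"name": "send_rows", "arguments": {
  "motion": [
    [[-0.03,-0.002,-0.01,0,0,-3],[-0.075,-0.005,-0.01,0,0,-8],[-0.12,-0.008,-0.01,0,0,-13],[-0.165,-0.011,-0.01,0,0,-18],[-0.21,-0.014,-0.01,0,0,-23],[-0.255,-0.017,-0.01,0,0,-28],[-0.3,-0.02,-0.01,0,0,-33],[-0.345,-0.022,-0.01,0,0,-38]]
  ]
}}

```text
time_s: 9.15
tool_pos: [0.4588, -0.1257, 0.2951]
tool_rot: [1.272, 2.851, -0.016]
ft_force: [0.4, -0.5, 0.5]
gripper_width: 1.003
```

```bash
python3 -c "
from mv import *
to((.4545,-.35,.24),down(1.246))"
```

```text
t 9.15 pos [ 0.4588 -0.1257  0.2951] q [-0.43  0.09 -0.08  1.38 -0.01  0.41] w 1.003 F [ 0.4 -0.5  0.5]
shift mm [-162.7 -153.    59. ] turn deg [ -0.39   1.25 -29.47]
```

>>> {"name": "send_rows", "arguments": {
  "motion": [
    [[-0.027,-0.026,0.005,0,0.2,-5],[-0.055,-0.052,0.015,0,0.4,-10],[-0.085,-0.08,0.025,-0.1,0.6,-15],[-0.112,-0.106,0.035,-0.2,0.8,-20],[-0.138,-0.13,0.045,-0.3,1,-25],[-0.156,-0.147,0.055,-0.4,1.2,-28.5],[-0.163,-0.153,0.059,-0.4,1.25,-29.5],[-0.163,-0.153,0.059,-0.4,1.25,-29.5]]
  ]
}}

```text
time_s: 9.95
tool_pos: [0.4543, -0.3507, 0.2383]
tool_rot: [-0.51, -3.098, -0.003]
ft_force: [0.3, 0.4, -0.2]
gripper_width: 1.0
```

```bash
python3 - <<'E'
from mv import *; from ov import overlay; from cell import *
to((.4545,-.35,.24),down(1.246))
ci=wristci();im=snapshot("wrist");cv2.imwrite("pics/w6raw.png",im);overlay(im,ci,(.466,.0725,1.642),(.4816,-.2694,1.246),1.6);cv2.imwrite("pics/w6.png",im)
E
```

```text
t 9.95 pos [ 0.4543 -0.3507  0.2383] q [-0.8   0.31  0.06  1.32  0.   -0.47] w 1.0 F [ 0.3  0.4 -0.2]
shift mm [ 0.1  0.7 -1.7] turn deg [ 0.09 -0.13 -0.09]
```

View pics/w6.png

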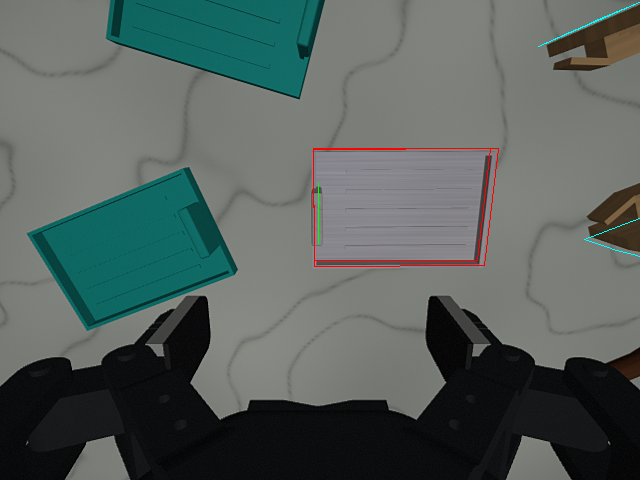

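>>> {"name": "send_rows", "arguments": {
  "motion": [
    [[0,0.0005,0.04,0,0,0],[0,0.0005,0.085,0,0,0],[0,0.0005,0.13,0,0,0],[0,0.0005,0.165,0,0,0],[0,0.0005,0.19,0,0,0],[0,0.0005,0.208,0,0,0],[0,0.0005,0.216,0,0,0],[0,0.0005,0.218,0,0,0]]
  ],
  "gripper": 0.55
}}

```text
time_s: 10.8
tool_pos: [0.4547, -0.3475, 0.0211]
tool_rot: [-0.507, -3.099, -0.004]
ft_force: [0.1, 0.3, 0.3]
gripper_width: 0.546
```

```bash
python3 - <<'E'
from mv import *; from cell import *
to((.4545,-.35,.020),down(1.246))
im=snapshot("wrist");cv2.imwrite("pics/w7.png",im)
E
```

```text
t 10.8 pos [ 0.4547 -0.3475  0.0211] q [-0.79  0.46 -0.29  0.83  0.   -0.47] w 0.546 F [0.1 0.3 0.3]
shift mm [-0.7 -2.5  1.1] turn deg [ 0.12 -0.12  0.02]
```

View pics/w7.png

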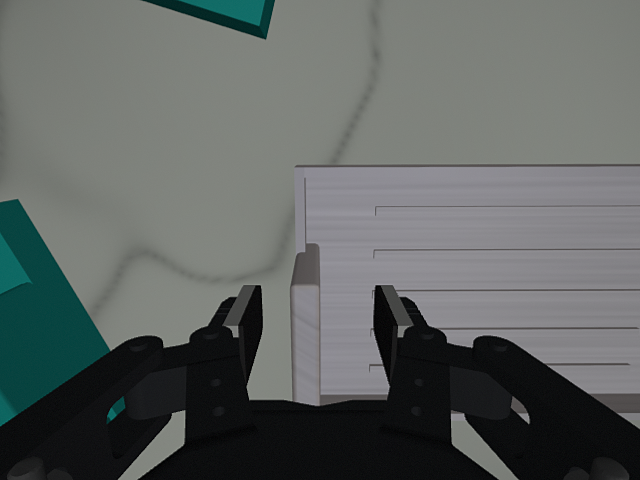

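>>> {"name": "send_rows", "arguments": {
  "motion": [
    [[0,-0.002,0.001,0,0,0],[0,-0.002,0.001,0,0,0],[0,-0.002,0.001,0,0,0],[0,-0.002,0.001,0,0,0],[0,-0.002,0.001,0,0,0],[0,-0.002,0.001,0,0,0],[0,-0.002,0.001,0,0,0],[0,-0.002,0.001,0,0,0]]
  ],
  "gripper": 0,
  "newtons": 50
}}

```text
time_s: 11.65
tool_pos: [0.455, -0.3509, 0.022]
tool_rot: [0.508, 3.099, 0.0]
ft_force: [-0.3, 0.0, 6.6]
gripper_width: 0.108
```

```bash
python3 - <<'E'
from mv import *; from cell import *
b=(.466,.0725,1.642);B=pose(*b)
# pre-insert: tray origin at bin x=-.27 (front end at -.18), yaw aligned ; tool at tab
s=sense()
for bx in(-.275,-.02): 
    p=tr(B,[(bx-.085,0,s['tool_pos'][2])])[0];print(p);to(p,down(1.642))
im=snapshot("wrist");cv2.imwrite("pics/w8.png",im);cv2.imwrite("pics/s8.png",snapshot("scene"))
E
```

```text
[ 0.49161167 -0.28658779  0.02196632]
t 11.65 pos [ 0.455  -0.3509  0.022 ] q [-0.8   0.46 -0.28  0.83  0.   -0.47] w 0.108 F [-0.3  0.   6.6]
shift mm [-14.1  72.6   0. ] turn deg [  0.     0.06 -22.69]
[ 0.47347007 -0.03223394  0.02196632]
t 11.65 pos [ 0.455  -0.3509  0.022 ] q [-0.8   0.46 -0.28  0.83  0.   -0.47] w 0.108 F [-0.3  0.   6.6]
shift mm [ 84.2 307.9  -0. ] turn deg [  0.     0.06 -22.69]
```

View pics/w8.png

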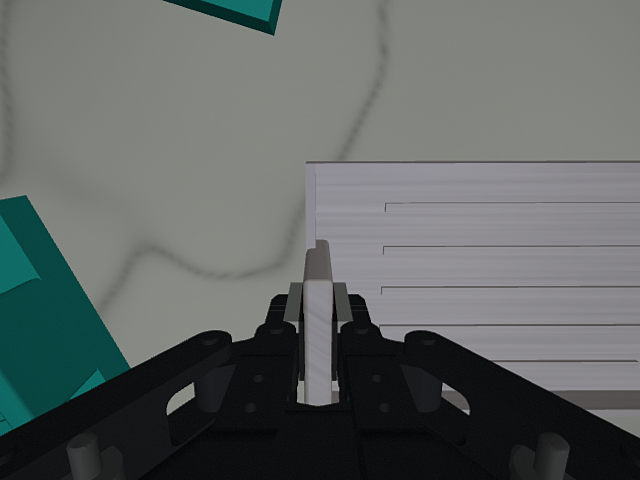

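>>> {"name": "send_rows", "arguments": {
  "motion": [
    [[-0.001,0.004,-0.001,0,0,-2],[-0.003,0.012,-0.001,0,0,-5],[-0.005,0.024,-0.001,0,0,-9],[-0.008,0.036,-0.001,0,0,-13],[-0.01,0.05,-0.001,0,0,-17],[-0.012,0.062,-0.001,0,0,-20.5],[-0.014,0.071,-0.001,0,0,-22.7],[-0.014,0.0725,-0.001,0,0,-22.7]]
  ]
}}

```text
time_s: 12.55
tool_pos: [0.4915, -0.2854, 0.0226]
tool_rot: [-0.115, 3.139, 0.001]
ft_force: [0.3, -0.0, -3.0]
gripper_width: 0.11
```

```bash
python3 - <<'E'
from mv import *; from ov import overlay; from cell import *
b=(.466,.0725,1.642);B=pose(*b)
s=sense();p=tr(B,[(-.02-.085,0,s['tool_pos'][2])])[0];to(p,down(1.642))
im=snapshot("top");t=tuple(tr(B,[(-.275,0,0)])[0][:2])+(1.642,);overlay(im,camera_info("top"),b,t,1.6);cv2.imwrite("pics/t9.png",cv2.resize(im[190:350,190:470],None,fx=2.8,fy=2.8))
im=snapshot("wrist");overlay(im,wristci(),b,t,1.6);cv2.imwrite("pics/w9.png",im)
E
```

```text
t 12.55 pos [ 0.4915 -0.2854  0.0226] q [-0.67  0.45 -0.3   0.82  0.   -0.74] w 0.11 F [ 0.3 -0.  -3. ]
shift mm [-5.000e-01  2.538e+02  2.000e-01] turn deg [0.04 0.02 0.12]
```

View pics/t9.png

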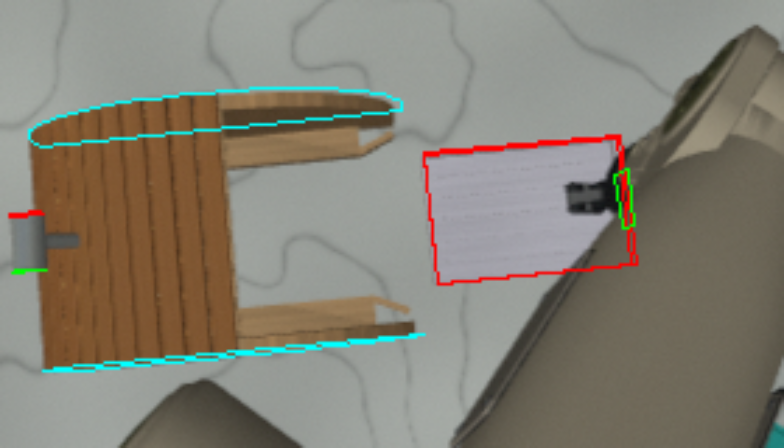

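View pics/w9.png

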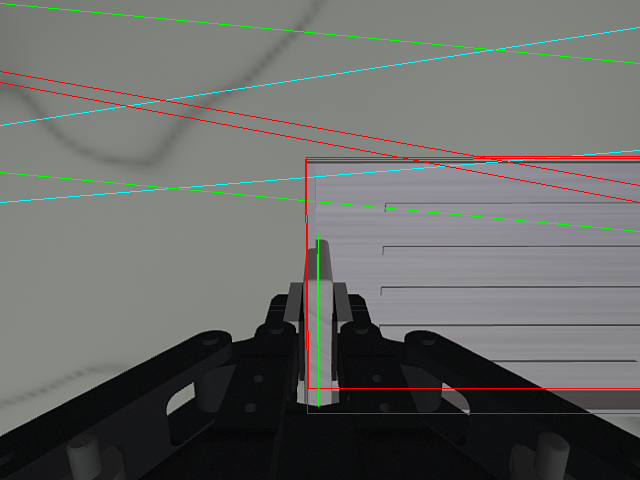

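>>> {"name": "send_rows", "arguments": {
  "motion": [
    [[0,0.01,0,0,0,0],[0,0.03,0,0,0,0],[0,0.05,0,0,0,0],[0,0.07,0,0,0,0],[0,0.09,0,0,0,0],[0,0.11,0,0,0,0],[0,0.125,0,0,0,0],[0,0.135,0,0,0,0]]
  ]
}}

```text
time_s: 13.45
tool_pos: [0.4811, -0.1495, 0.0228]
tool_rot: [-0.115, 3.139, 0.0]
ft_force: [0.5, -0.2, -2.5]
gripper_width: 0.106
```

```bash
python3 - <<'E'
from mv import *; from cell import *
b=(.466,.0725,1.642);B=pose(*b)
s=sense();p=tr(B,[(-.02-.085,0,s['tool_pos'][2])])[0];to(p,down(1.642))
E
```

```text
t 13.45 pos [ 0.4811 -0.1495  0.0228] q [-0.46  0.34 -0.47  0.76  0.   -0.53] w 0.106 F [ 0.5 -0.2 -2.5]
shift mm [ -0.9 117.5   0. ] turn deg [0.02 0.01 0.1 ]
```

>>> {"name": "send_rows", "arguments": {
  "motion": [
    [[0,0.01,0,0,0,0],[-0.001,0.025,0,0,0,0],[-0.001,0.04,0,0,0,0],[-0.001,0.055,0,0,0,0],[-0.001,0.07,0,0,0,0],[-0.001,0.083,0,0,0,0],[-0.001,0.093,0,0,0,0],[-0.001,0.1,0,0,0,0]]
  ]
}}

```text
time_s: 14.25
tool_pos: [0.4747, -0.0487, 0.0229]
tool_rot: [-0.116, 3.139, 0.0]
ft_force: [0.5, 0.2, -2.2]
gripper_width: 0.109
```

>>> {"name": "send_rows", "arguments": {
  "motion": [
    [[0,0.003,0,0,0,0],[0,0.006,0,0,0,0],[0,0.009,0,0,0,0],[0,0.012,0,0,0,0],[0,0.015,0,0,0,0],[0,0.018,0,0,0,0],[0,0.02,0,0,0,0],[0,0.021,0,0,0,0]]
  ]
}}

```text
time_s: 15.05
tool_pos: [0.4736, -0.035, 0.0242]
tool_rot: [0.108, -3.139, 0.025]
ft_force: [-5.8, -30.0, 5.6]
gripper_width: 0.108
```

```bash
python3 - <<'E'
from mv import *; from cell import *
b=(.466,.0725,1.642);B=pose(*b)
s=sense();p=tr(B,[(-.02-.085,0,s['tool_pos'][2])])[0];to(p,down(1.642))
E
```

```text
t 15.05 pos [ 0.4736 -0.035   0.0242] q [-0.23  0.29 -0.54  0.74 -0.02 -0.3 ] w 0.108 F [ -5.8 -30.    5.6]
shift mm [-0.1  2.8 -0. ] turn deg [-0.92 -0.09 -0.13]
```

>>> {"name": "send_rows", "arguments": {
  "motion": [
    [[0,0,0,0,0,0],[0,0,0,0,0,0],[0,0,0,0,0,0],[0,0,0,0,0,0],[0,0,-0.03,0,0,0],[0,0,-0.08,0,0,0],[0,0,-0.13,0,0,0],[0,0,-0.18,0,0,0]]
  ],
  "gripper": 0.55
}}

```text
time_s: 15.85
tool_pos: [0.4731, -0.0314, 0.2059]
tool_rot: [0.11, -3.138, 0.024]
ft_force: [0.7, -0.5, -0.4]
gripper_width: 0.551
```

```bash
python3 - <<'E'
from mv import *; from ov import overlay; from cell import *
b=(.466,.0725,1.642);B=pose(*b);t=tuple(tr(B,[(-.02,0,0)])[0][:2])+(1.642,)
to((.473,-.032,.3),down(1.642))
ci=wristci();im=snapshot("wrist");cv2.imwrite("pics/w10raw.png",im);overlay(im,ci,b,t,1.6);cv2.imwrite("pics/w10.png",im)
im=snapshot("top");overlay(im,camera_info("top"),b,t,1.6);cv2.imwrite("pics/t10.png",cv2.resize(im[190:350,190:470],None,fx=2.8,fy=2.8))
E
```

```text
t 15.85 pos [ 0.4731 -0.0314  0.2059] q [-0.23  0.13 -0.25  1.19 -0.02 -0.3 ] w 0.551 F [ 0.7 -0.5 -0.4]
shift mm [  0.3  -2.  -94.1] turn deg [-0.88 -0.12 -0.08]
```

View pics/w10.png

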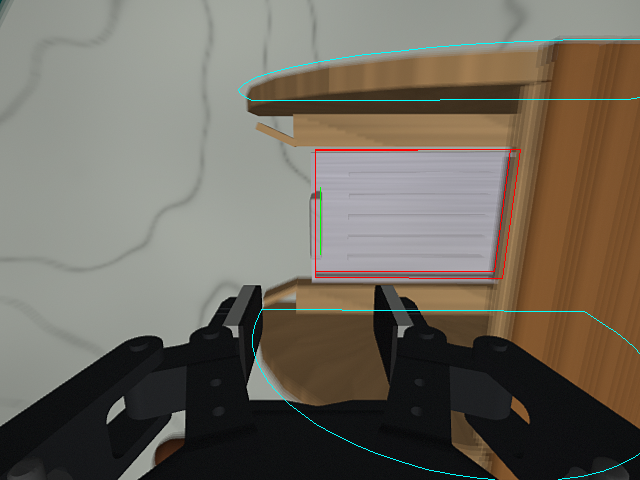

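View pics/t10.png

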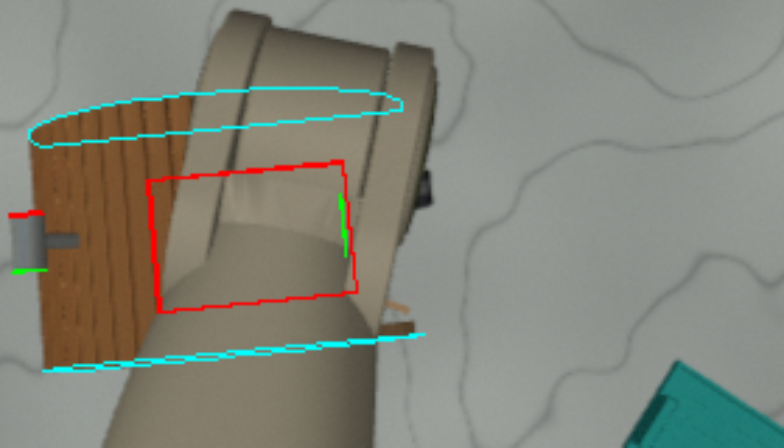

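```bash
python3 - <<'E'
from mv import *; from cell import *
ci=wristci();b=(.466,.0725,1.642);B=pose(*b)
for P in((-.125,.064,.025),(-.125,-.064,.025),(-.155,.075,.025),(-.155,-.075,.025),(-.125,.064,0),(-.125,-.064,0),(-.11,.06,.018),(-.11,-.06,.018),(-.11,.025,.055),(-.11,-.025,.055),(-.015,.09,.19)): print(P,proj(ci,tr(B,[P]))[0].round(1))
im=cv2.imread("pics/w10raw.png");cv2.imwrite("pics/z10.png",cv2.resize(im[90:320,235:385],None,fx=4,fy=2.6,interpolation=cv2.INTER_CUBIC))
E
```

```text
(-0.125, 0.064, 0.025) [299.4 137.2]
(-0.125, -0.064, 0.025) [301.5 274.9]
(-0.155, 0.075, 0.025) [264.6 124.1]
(-0.155, -0.075, 0.025) [271.  285.3]
(-0.125, 0.064, 0) [301.3 137.3]
(-0.125, -0.064, 0) [303.1 266.1]
(-0.11, 0.06, 0.018) [316.9 141.9]
(-0.11, -0.06, 0.018) [317.2 268.6]
(-0.11, 0.025, 0.055) [316.  186.6]
(-0.11, -0.025, 0.055) [316.2 245.1]
(-0.015, 0.09, 0.19) [540.5  69.8]
```

View pics/z10.png

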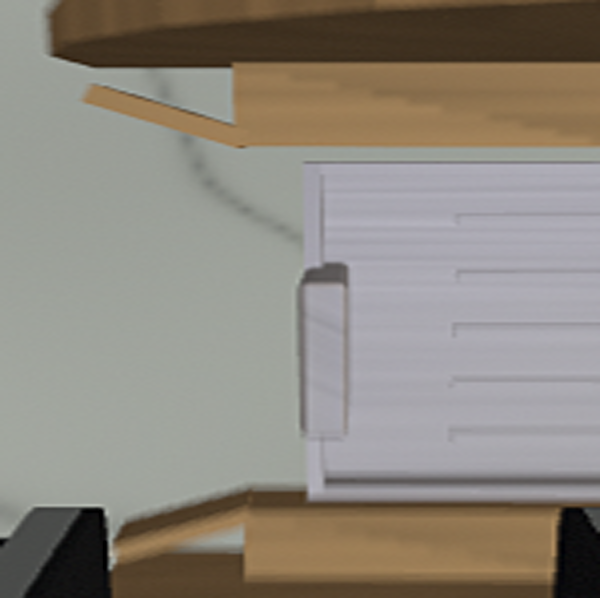

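>>> {"name": "send_rows", "arguments": {
  "motion": [
    [[0,-0.02,0,0,0,0],[0,-0.047,0,0.4,0,0],[0,-0.047,0.03,0.9,0,0],[0,-0.047,0.07,0.9,0,0],[0,-0.047,0.11,0.9,0,0],[0,-0.047,0.15,0.9,0,0],[0,-0.047,0.17,0.9,0,0],[0,-0.047,0.172,0.9,0,0]]
  ],
  "gripper": 0
}}

```text
time_s: 16.75
tool_pos: [0.4799, -0.081, 0.0369]
tool_rot: [-0.11, 3.134, -0.05]
ft_force: [-0.1, 0.7, -0.5]
gripper_width: 0.002
```

```bash
python3 - <<'E'
from mv import *; from cell import *
to((.4735,-.055,.033),down(1.642))
cv2.imwrite("pics/w11.png",snapshot("wrist"))
E
```

```text
t 16.75 pos [ 0.4799 -0.081   0.0369] q [-0.31  0.29 -0.5   0.76 -0.03 -0.39] w 0.002 F [-0.1  0.7 -0.5]
shift mm [ 4.5 26.5  3.1] turn deg [-1.82  0.22 -0.04]
```

View pics/w11.png

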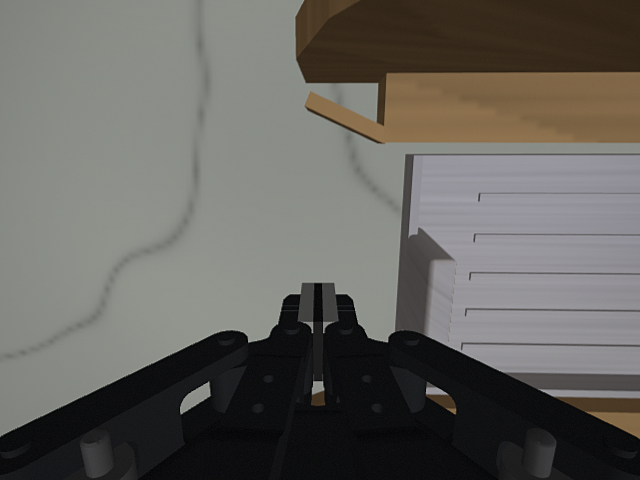

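>>> {"name": "send_rows", "arguments": {
  "motion": [
    [[0.003,0.008,0,-0.9,0,0],[0.0045,0.016,0,-1.8,0,0],[0.0045,0.022,0,-1.8,0,0],[0.0045,0.026,0,-1.8,0,0],[0.0045,0.03,0,-1.8,0,0],[0.0045,0.033,0,-1.8,0,0],[0.0045,0.036,0,-1.8,0,0],[0.0045,0.038,0,-1.8,0,0]]
  ]
}}

```text
time_s: 17.6
tool_pos: [0.475, -0.053, 0.0391]
tool_rot: [-0.103, 3.134, -0.037]
ft_force: [-7.9, -37.8, 6.9]
gripper_width: 0.003
```

```bash
python3 - <<'E'
from mv import *; from cell import *
to((.4735,-.055,.033),down(1.642))
cv2.imwrite("pics/w12.png",snapshot("wrist"))
E
```

```text
t 17.6 pos [ 0.475  -0.053   0.0391] q [-0.27  0.27 -0.52  0.77 -0.02 -0.33] w 0.003 F [ -7.9 -37.8   6.9]
shift mm [ 1.7 -1.7  6.1] turn deg [-1.35  0.29 -0.33]
```

View pics/w12.png

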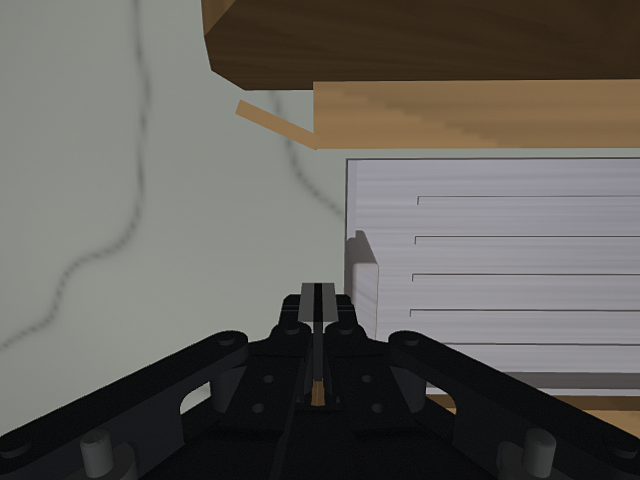

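>>> {"name": "send_rows", "arguments": {
  "motion": [
    [[0,-0.01,0,0,0,0],[0,-0.015,0,0,0,0],[0,-0.015,-0.03,0,0,0],[0,-0.015,-0.075,0,0,0],[0,-0.015,-0.12,0,0,0],[0,-0.015,-0.165,0,0,0],[0,-0.015,-0.21,0,0,0],[0,-0.015,-0.25,0,0,0]]
  ]
}}

```text
time_s: 18.45
tool_pos: [0.4742, -0.0613, 0.2918]
tool_rot: [-0.103, 3.132, -0.035]
ft_force: [0.8, -0.3, -1.4]
gripper_width: 0.002
```

```bash
python3 - <<'E'
from mv import *; from cell import *
to((.456,.213,.29),down(1.642-np.pi/2))
cv2.imwrite("pics/w13.png",snapshot("wrist"))
E
```

```text
t 18.45 pos [ 0.4742 -0.0613  0.2918] q [-0.28  0.1  -0.07  1.38 -0.02 -0.35] w 0.002 F [ 0.8 -0.3 -1.4]
shift mm [ 1.000e-01  2.749e+02 -4.400e+00] turn deg [-0.72  1.33 89.7 ]
```

View pics/w13.png

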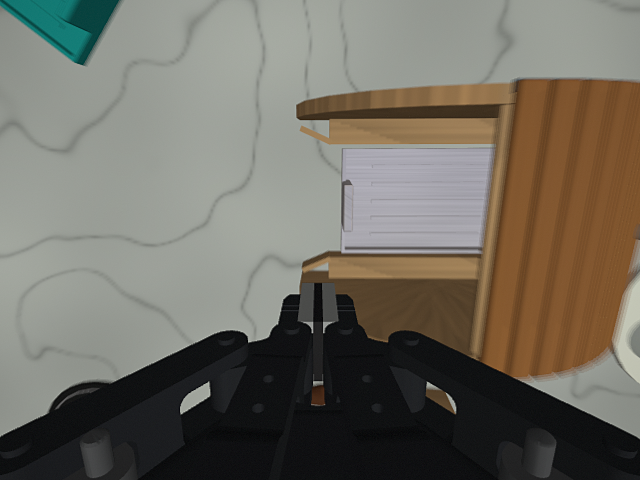

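>>> {"name": "send_rows", "arguments": {
  "motion": [
    [[0,0.01,-0.005,0,0.1,5],[0,0.03,-0.01,0,0.3,13],[0,0.055,-0.01,0,0.5,21],[0,0.085,-0.01,0,0.6,29],[0,0.115,-0.01,0,0.7,37],[0,0.145,-0.01,0,0.8,45],[0,0.175,-0.01,0,0.9,53],[0,0.205,-0.01,0,1,61]]
  ],
  "gripper": 1
}}

```text
time_s: 19.3
tool_pos: [0.4623, 0.1448, 0.3024]
tool_rot: [1.507, 2.746, -0.021]
ft_force: [0.1, 0.8, -0.7]
gripper_width: 0.996
```

```bash
python3 - <<'E'
from mv import *; from cell import *
to((.456,.213,.29),down(1.642-np.pi/2))
E
```

```text
t 19.3 pos [0.4623 0.1448 0.3024] q [ 0.15  0.13 -0.02  1.43 -0.02  1.15] w 0.996 F [ 0.1  0.8 -0.7]
shift mm [61.1 31.4 11.3] turn deg [-0.2   0.93 28.41]
```

>>> {"name": "send_rows", "arguments": {
  "motion": [
    [[0.015,0.008,0.003,0,0.2,7],[0.03,0.015,0.006,0,0.4,14],[0.045,0.023,0.009,0,0.6,21],[0.056,0.029,0.011,-0.1,0.8,26],[0.061,0.0315,0.011,-0.2,0.9,28.4],[0.061,0.0315,0.011,-0.2,0.9,28.4],[0.061,0.0315,0.011,-0.2,0.9,28.4],[0.061,0.0315,0.011,-0.2,0.9,28.4]]
  ]
}}

```text
time_s: 20.1
tool_pos: [0.456, 0.2129, 0.2902]
tool_rot: [2.14, 2.3, -0.0]
ft_force: [-0.2, -0.5, -0.3]
gripper_width: 1.002
```

```bash
python3 - <<'E'
from mv import *; from cell import *; from ov import overlay
to((.455,.213,.165),down(1.642-np.pi/2))
ci=wristci();im=snapshot("wrist");cv2.imwrite("pics/w14r.png",im);overlay(im,ci,(.466,.0725,1.642),None,1.6);cv2.imwrite("pics/w14.png",im)
print(tr(pose(.466,.0725,1.642),[knobc(1.6)]))
E
```

```text
t 20.1 pos [0.456  0.2129 0.2902] q [ 0.28  0.16 -0.01  1.4  -0.    1.78] w 1.002 F [-0.2 -0.5 -0.3]
shift mm [  0.2  -1.  125.2] turn deg [-0.    0.02  0.05]
[[0.45597345 0.21307694 0.18837169]]
```

View pics/w14.png

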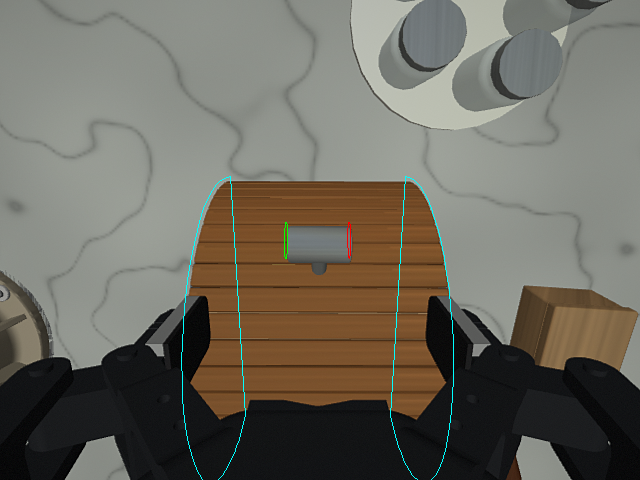

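>>> {"name": "send_rows", "arguments": {
  "motion": [
    [[-0.001,0,0.03,0,0,0],[-0.0025,0,0.06,0,0,0],[-0.0025,0,0.09,0,0,0],[-0.0025,0,0.11,0,0,0],[-0.0025,0,0.122,0,0,0],[-0.0025,0,0.124,0,0,0],[-0.0025,0,0.124,0,0,0],[-0.0025,0,0.124,0,0,0]]
  ],
  "gripper": 1
}}

```text
time_s: 20.95
tool_pos: [0.4572, 0.2104, 0.1675]
tool_rot: [2.14, 2.299, 0.003]
ft_force: [-0.3, -0.0, 0.0]
gripper_width: 1.001
```

>>> {"name": "send_rows", "arguments": {
  "motion": [
    [[0,0,0,0,0,0],[0,0,0,0,0,0],[0,0,0,0,0,0],[0,0,0,0,0,0],[0,0,0,0,0,0],[0,0,0,0,0,0],[0,0,0,0,0,0],[0,0,0,0,0,0]]
  ],
  "gripper": 0,
  "newtons": 60
}}

```text
time_s: 21.75
tool_pos: [0.4572, 0.2105, 0.1684]
tool_rot: [2.139, 2.298, 0.004]
ft_force: [-1.5, -1.1, 5.2]
gripper_width: 0.511
```

```bash
python3 arc.py .466 .0695 1.642 0.9
```

```text
t 21.75 bin tcp [ 0.1413 -0.0013  0.1684] F [-1.5 -1.1  5.2] w 0.511
q est 1.594 r 0.2139
1.51 [-14.3   0.  -11.6]
1.42 [-29.6   0.1 -21.8]
1.33 [-45.7   0.1 -30.7]
1.25 [-62.5   0.1 -38.2]
1.16 [-79.9   0.1 -44.2]
1.07 [-97.7   0.1 -48.6]
0.99 [-1.159e+02  1.000e-01 -5.150e+01]
0.9 [-1.343e+02  1.000e-01 -5.280e+01]
```

>>> {"name": "send_rows", "arguments": {
  "motion": [
    [[-0.012,0,-0.0095,0,0,0],[-0.027,0,-0.02,0,0,0],[-0.042,0,-0.0285,0,0,0],[-0.058,0,-0.036,0,0,0],[-0.075,0,-0.0425,0,0,0],[-0.093,0,-0.0475,0,0,0],[-0.11,0,-0.0505,0,0,0],[-0.125,0,-0.052,0,0,0]]
  ]
}}

```text
time_s: 22.55
tool_pos: [0.4657, 0.0876, 0.2206]
tool_rot: [-2.137, -2.299, -0.011]
ft_force: [-0.5, 7.9, -0.3]
gripper_width: 0.505
```

```bash
python3 arc.py .466 .0695 1.642 0.15
```

```text
t 22.55 bin tcp [ 0.0181 -0.001   0.2206] F [-0.5  7.9 -0.3] w 0.505
q est 0.958 r 0.2136
0.86 [-21.4  -0.   -0.9]
0.76 [-42.7  -0.1   0.4]
0.65 [-63.9  -0.1   3.8]
0.55 [-84.5  -0.2   9.4]
0.45 [-104.5   -0.2   16.9]
0.35 [-123.7   -0.3   26.5]
0.25 [-141.7   -0.4   38. ]
0.15 [-158.6   -0.4   51.2]
```

>>> {"name": "send_rows", "arguments": {
  "motion": [
    [[-0.02,0,-0.001,0,0,0],[-0.042,0,0.0005,0,0,0],[-0.063,0,0.0035,0,0,0],[-0.084,0,0.009,0,0,0],[-0.104,0,0.017,0,0,0],[-0.123,0,0.026,0,0,0],[-0.138,0,0.0355,0,0,0],[-0.15,0,0.044,0,0,0]]
  ]
}}

```text
time_s: 23.35
tool_pos: [0.476, -0.0616, 0.1761]
tool_rot: [-2.136, -2.297, -0.013]
ft_force: [-3.8, 4.8, 4.2]
gripper_width: 0.507
```

```bash
python3 arc.py .466 .0695 1.642 0.0
```

```text
t 23.35 bin tcp [-0.1315 -0.0006  0.1761] F [-3.8  4.8  4.2] w 0.507
q est 0.209 r 0.2136
0.18 [-4.4 -0.   3.4]
0.16 [-8.6 -0.   7. ]
0.13 [-12.8  -0.   10.6]
0.1 [-16.9  -0.1  14.4]
0.08 [-20.8  -0.1  18.3]
0.05 [-24.7  -0.1  22.3]
0.03 [-28.5  -0.1  26.3]
0.0 [-32.1  -0.1  30.5]
```

>>> {"name": "send_rows", "arguments": {
  "motion": [
    [[-0.0045,0,0.0035,0,0,0],[-0.0085,0,0.007,0,0,0],[-0.013,0,0.0105,0,0,0],[-0.017,0,0.0145,0,0,0],[-0.021,0,0.0185,0,0,0],[-0.0245,0,0.0225,0,0,0],[-0.0285,0,0.0265,0,0,0],[-0.031,0,0.0295,0,0,0]]
  ]
}}

```text
time_s: 24.15
tool_pos: [0.4781, -0.0922, 0.147]
tool_rot: [-2.136, -2.297, -0.014]
ft_force: [-3.3, 1.2, 5.0]
gripper_width: 0.506
```

>>> {"name": "send_rows", "arguments": {
  "motion": [
    [[-0.001,0,0.001,0,0,0],[-0.002,0,0.002,0,0,0],[-0.003,0,0.0035,0,0,0],[-0.004,0,0.0045,0,0,0],[-0.004,0,0.0045,0,0,0],[-0.004,0,0.0045,0,0,0],[-0.004,0,0.0045,0,0,0],[-0.004,0,0.0045,0,0,0]]
  ]
}}

```text
time_s: 24.95
tool_pos: [0.4784, -0.0958, 0.1427]
tool_rot: [-2.136, -2.297, -0.015]
ft_force: [-1.4, 1.1, 5.1]
gripper_width: 0.506
```

```bash
python3 arc.py .466 .0695 1.642 0.0
```

```text
t 24.95 bin tcp [-0.1658 -0.0006  0.1427] F [-1.4  1.1  5.1] w 0.506
q est -0.015 r 0.2137
-0.01 [ 0.2  0.  -0.3]
-0.01 [ 0.5  0.  -0.6]
-0.01 [ 0.8  0.  -0.9]
-0.01 [ 1.   0.  -1.2]
-0.01 [ 1.3  0.  -1.5]
-0.0 [ 1.5  0.  -1.8]
-0.0 [ 1.8  0.  -2.1]
0.0 [ 2.   0.  -2.4]
```

Not yet a stop reaction; push on.

>>> {"name": "send_rows", "arguments": {
  "motion": [
    [[-0.001,0,0.001,0,0,0],[-0.002,0,0.002,0,0,0],[-0.003,0,0.0035,0,0,0],[-0.004,0,0.0045,0,0,0],[-0.004,0,0.005,0,0,0],[-0.005,0,0.006,0,0,0],[-0.005,0,0.006,0,0,0],[-0.005,0,0.006,0,0,0]]
  ]
}}

```text
time_s: 25.75
tool_pos: [0.4787, -0.1005, 0.1369]
tool_rot: [-2.135, -2.297, -0.015]
ft_force: [-1.1, 2.5, 5.9]
gripper_width: 0.508
```

```bash
python3 arc.py .466 .0695 1.642 0.0 | head -2;python3 -c "
from cell import *;import cv2;cv2.imwrite('pics/w15.png',snapshot('wrist'));cv2.imwrite('pics/s15.png',snapshot('scene')[150:350,180:480].repeat(2,0).repeat(2,1))"
```

```text
t 25.75 bin tcp [-0.1704 -0.0006  0.1369] F [-1.1  2.5  5.9] w 0.508
q est -0.05 r 0.2138
```

View pics/s15.png

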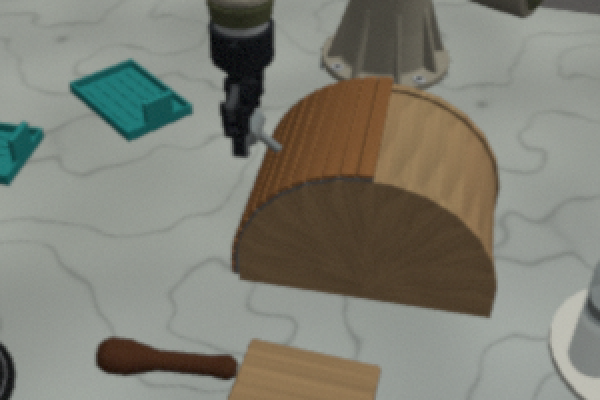

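View pics/w15.png

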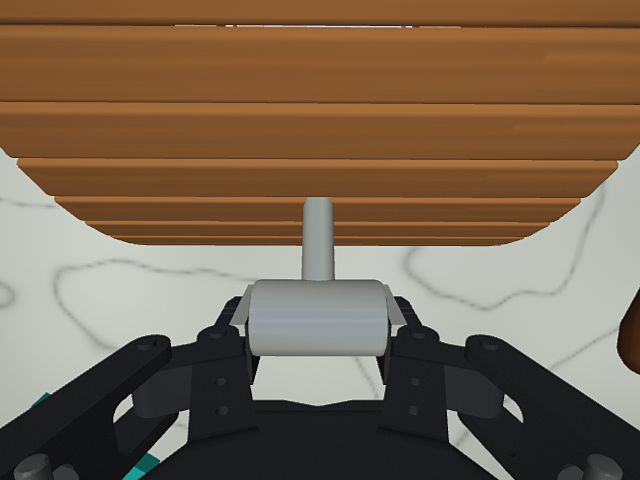

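>>> {"name": "send_rows", "arguments": {
  "motion": [
    [[-0.001,0,0.0015,0,0,0],[-0.002,0,0.0025,0,0,0],[-0.003,0,0.0035,0,0,0],[-0.0035,0,0.0045,0,0,0],[-0.004,0,0.0055,0,0,0],[-0.005,0,0.0065,0,0,0],[-0.005,0,0.0065,0,0,0],[-0.005,0,0.0065,0,0,0]]
  ]
}}

```text
time_s: 26.65
tool_pos: [0.4789, -0.1005, 0.1365]
tool_rot: [-2.13, -2.298, -0.029]
ft_force: [-14.5, 24.0, 54.9]
gripper_width: 0.504
```

```bash
python3 arc.py .466 .0695 1.642 0.0 | head -2
```

```text
t 26.65 bin tcp [-0.1704 -0.0007  0.1365] F [-14.5  24.   54.9] w 0.504
q est -0.051 r 0.2136
```

>>> {"name": "send_rows", "arguments": {
  "motion": [
    [[0,0,0,0,0,0],[0,0,0,0,0,0],[0,0,0,0,0,0],[0,0,0,0,0,0],[0,0,0,0,0,0],[0,0,0,0,0,0],[0,0,-0.02,0,0,0],[0,0,-0.05,0,0,0]]
  ],
  "gripper": 1
}}

```text
time_s: 27.45
tool_pos: [0.477, -0.101, 0.185]
tool_rot: [-2.128, -2.294, -0.026]
ft_force: [1.1, -0.2, 1.1]
gripper_width: 1.005
```

>>> {"name": "send_rows", "arguments": {
  "motion": [
    [[0,0,-0.04,0,0,0],[0,0,-0.08,0,0,0],[0,0,-0.12,0,0,0],[-0.03,0,-0.14,0,0,0],[-0.07,0,-0.14,0,0,0],[-0.1,0,-0.14,0,0,0],[-0.1,0,-0.14,0,0,0],[-0.1,0,-0.14,0,0,0]]
  ]
}}

```text
time_s: 28.25
tool_pos: [0.484, -0.2042, 0.3222]
tool_rot: [-2.129, -2.291, -0.026]
ft_force: [0.2, 1.2, -0.6]
gripper_width: 1.001
```

```bash
python3 - <<'E'
from mv import *; from cell import *; from ov import overlay
to((.478,-.1,.3),down(1.642-np.pi/2))
b=(.466,.0695,1.642)
ci=wristci();im=snapshot("wrist");overlay(im,ci,b,None,0);cv2.imwrite("pics/w16.png",im)
im=snapshot("scene");cv2.imwrite('pics/s16r.png',im);overlay(im,camera_info("scene"),b,None,0);cv2.imwrite('pics/s16.png',cv2.resize(im[170:315,280:440],None,fx=4,fy=4))
cv2.imwrite('pics/t16.png',snapshot('top'))
E
```

```text
t 28.25 pos [ 0.484  -0.2042  0.3222] q [-0.56  0.21  0.14  1.5   0.02  0.93] w 1.001 F [ 0.2  1.2 -0.6]
shift mm [103.9   1.7  24.4] turn deg [ 0.15 -1.23  0.13]
```

View pics/w16.png

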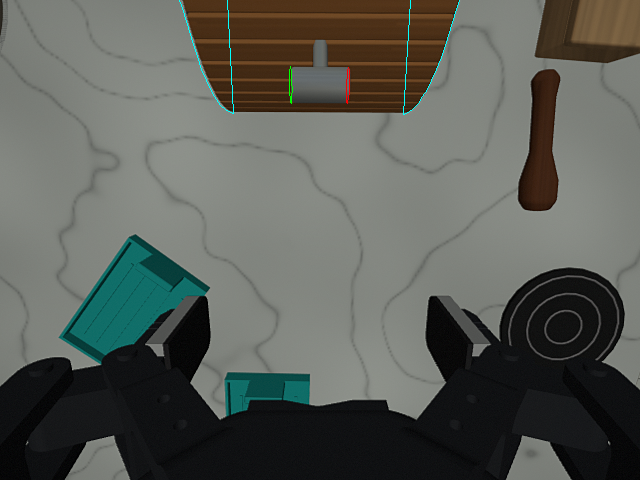

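View pics/s16.png

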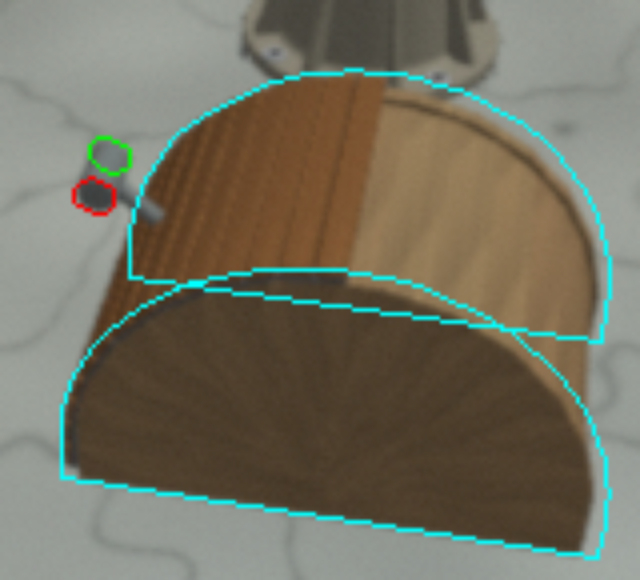

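View pics/t16.png

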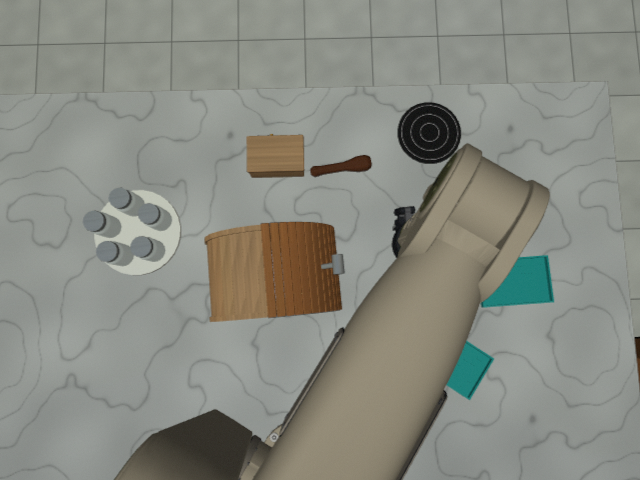

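```bash
python3 -c "
from cell import *;print(sign_off())"
```

```text
the job is handed in; nothing more can be done
None
```

The job is done and handed in at about 28.4 s. I rolled the cover up to its stop, slid the aluminium tray in by its tab, rolled the cover down to its stop, then let go and moved clear.

**Cover:**
- **Upper stop:** it held against about 43 N.
- **Lower stop:** it held against about 60 N. After release, the knob matched the fully-down position in both the wrist and scene images.

**Tray:**
- **Fit:** it stopped against 30 N during insertion and didn't visibly move under a second push of about 38 N (limit 40 N). Its rear edge measured 14–15 mm past the start of the guide walls, where 15 mm is expected.
- **Check that disagreed:** my first bin estimate put the tray about 3 mm short of home. Later views of the guide walls and knob showed that estimate was itself about 3–4 mm off along the bin's depth. I did not see the tray touch the rear stop directly, because the hood hides it.

**Bystanders:** by eye, the jars, pestle and spice box are where they were in the first top view. The robot was touching nothing at hand-in.

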